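Shut and fasten the dust extractor's filter hatch

TASK

The gold dust has been emptied from the little bench extractor and its filter hatch left open. Swing the hatch shut, line up the wing of its captive quarter-turn stud with the slot below, press it down by feel until it bottoms and turn it a quarter turn clockwise, so that it springs up into its catch and holds the hatch closed on its gasket when you let go. Never force the stud against its receptacle (20 N at most on top of its spring), and leave the things lying around where they are.

Things in the scene. Friction and masses are not known exactly. Their poses are not given: they have to be found in the camera images.
- extractor: the bench dust extractor: a fixed grey metal casing 230 (x) x 240 (y) x 95 mm. Origin: centre of its underside; -x is its front (robot) side. The hatch lies over the left part of its top, middle line 40 mm to the left (+y) of the origin; in the well's mouth sits the stud's steel receptacle, a slotted bridge (slot 27 x 8.6 mm, front to back) whose height is adjustable and not known
- hatch_hinge (a point): middle of the hatch's hinge line, 85 mm behind the extractor's origin and 102 mm up, fixed to the casing; the hinge line runs along the extractor's y
- hatch_front (a point): point on the upper face of the hatch, on its middle line, 165 mm from the hinge line. The hatch is an aluminium plate 172 (hinge to front) x 140 x 4 mm with a 6 mm high lip at its front edge. The hinge is stiff: it stays where put and needs only 1 to 2 N at the front to swing down
- hatch (a joint): opening angle of the hatch (rad): 0 shut, grows as the front rises. Over the last 4 mm at the front it squeezes a gasket (2 to 5 N); let go unfastened, it stands about 2 to 3 mm open at the front
- stud_wing (a point): centre of the wing of the captive stud, on the stud's axis. The wing is a steel plate 32 long (this point's x) x 9 thick (y) x 24 mm tall (z), gripped across its thickness; it stands on a flange 21 mm across and 3 mm thick, its underside 21 mm above the hatch when the stud is up (this point is then 36 mm above the hatch's upper face)
- stud_press (a joint): how far the stud is pressed down against its spring (m): 0 up (5 N), 500 N/m. It meets the bridge of the receptacle below; in line with the slot it goes in and is free to turn in the last 1.5 mm before its tail touches the receptacle's floor, which lies somewhere between 12 and 18.5 mm (11 to 15 N, then solid): feel for it. Fastened, it has sprung back up some 4.5 mm from there
- stud_turn (a joint): angle of the stud (rad), clockwise from above positive: 0 with wing and tail in line with the slot (front to back of the extractor), 1.57 with the wing across. The tail enters the slot within about 0.1 of 0; the catch lies at 1.57 (within about 0.15), with a solid stop a little beyond, at about 1.7
- stud: the whole stud; origin on its axis, 36 mm below stud_wing; x along the wing, z up along the axis, which is square to the hatch, 125 mm from the hinge line on the hatch's middle line. Its tail, a cross bar 24 x 6 x 5 mm under the hatch, lies in line with the wing and enters the slotted receptacle in the casing below
- brush: brass brush with a wooden handle, 13 x 200 x 24 mm, lying on the extractor's top to the right of the hatch; bystander
- dust_tin: open whitish tin, 58 mm across, 46 mm high, beside the extractor; origin under its centre; bystander
- bur_block: orange bur holder with burs, 105 x 215 x 54 mm, to the left; bystander
- work_hammer: hammer, 216 mm long, to the left; bystander
- small_carton: small brown carton 46 x 71 x 28 mm, to the right; bystander
- screw_jar: small white jar with a black cap, 41 mm across, 34 mm high, to the right; bystander
- steel_block: steel bench block 56 x 56 x 31 mm, to the right; bystander

How it is judged:
By the outcome, as a careful person would: the job done as asked, in the order asked, and still so for the second after the job is handed in, with the robot touching nothing.
It also fails if it takes over 70 s, if anything falls off the work surface, if the arm or the gripper's body presses on something with over 40 N, if the wrist force passes 120 N, or if a joint passes its speed limit or range.

ROBOT

A 6-joint arm with a two-finger parallel gripper is mounted at the origin on a cart in front of the work surface, level with it; the furniture and walls round the work are solid. World frame = base frame: x ahead of the robot, y to its left, z up, the work surface at z = 0. Lengths are in m, angles in rad, forces in N, time in s.
With the tool pointing down it reaches from about 0.35 to 0.975 m from the base axis. Payload 4.9 kg.
Tool frame: the origin (TCP) lies at the very end of the fingers, on their centre line; the grasp point (between the pads) lies 19 mm behind it; z points along the fingers, y is the line along which they close (so a half turn about z gives the same grasp; the last joint's range is limited). The gripper opens to 85 mm and grips with 20 to 120 N. Pads are 22 mm wide; open, the fingers measure 114 mm over their backs; the gripper's body (76 mm by 85 mm) begins 54 mm behind the grasp point. The pads swing forward as they close: fully open they stand 13 mm farther back than shut.
Start: joints at [1.131, 0.053, 1.613, -0, 1.476, -0.119], TCP at [0.197, 0.593, 0.231] pointing down, gripper open.
Joint ranges: [-3.01, 3.01], [-1.01, 2.22], [0.06, 2.58], [-1.02, 4.17], [0.09, 2.62], [-3.14, 3.14]. Speed limits (rad/s): [2.57, 2.57, 3.14, 3.14, 3.14, 3.14].

INTERFACE

Orientations are given as a unit quaternion [w, x, y, z].
In Python, from plant import manip, vision, order gives the robot as it stands.
- The arm moves only by the tool play_rows, never from a script. Its argument "steps" is a list that holds one entry, the list of rows, each a list of 6 numbers: the shift along the tool's x, y, z in mm, then the turn, a rotation vector about the tool's x, y, z in degrees. A call has 1 to 12 rows; each row is the pose to reach, as a shift and turn from the pose commanded when the call began, along the tool's axes at that moment; what a row does not reach only later rows make up. A row lasts 1/12 s, in which the tool goes at most 41.7 mm and 7.16 degrees, less where a joint would pass 70% of its speed; a pose out of reach is approached as far as the arm can. A call with a gripper value outside its range is refused whole. "claw" is the gripper's target within -1 to 1 (fully open at 1, half-way at 0, shut at -1), set as the call begins (left out, the last holds). The fingers move at their own pace and stop on an object; the grip force is fixed at half the most. Time passes only in rows, so rows that repeat a pose let the fingers close. It gives the time, the measured TCP pose, the force, the opening and the grip force at its end, in the units of the state.
- manip.state(): the state, without advancing time (a new reading comes with each control period).
- vision.grab_frame(name): name is "scene" or "top" or "wrist"; returns (picture, depth): 480x640x3 uint8, blue, green, red; 480x640 float32, m along the optical axis (not along the pixel's ray), 0 where there is no reading.
- vision.camera_info(name): a dict with "K" (3x3 intrinsics, pixels), "k1" (the pictures are not rectified: a ray, as slopes to the right and down, at radius r is drawn at 1 + k1 r^2 times it, then the intrinsics apply), "eye" and "orientation" of the camera in the world; the wrist camera has in their place "T_tool_cam" (4x4, takes a point from camera to tool coordinates, whose origin is the TCP and whose axes are the flange's). Camera axes: x right, y down, z forward; pixel columns grow to the right and rows downward; lengths in m; the calibration is good to about 2 mm. A picture is of the moment at which its call begins: read the wrist's pose just before it. camera_info takes no time and is no camera call.
- order.job_done(): hands the job in; it is judged then, once.
The state is a dict: "time": time; "joint_pos": joint angles; "joint_vel": joint speeds; "joint_efforts": joint torques, N m; "tool_pos": TCP position; "tool_rot": TCP orientation; "contact_force": force on the tool from outside, world axes, zero at the start; "ft_torque": the same for the moment, N m; "gripper_width": opening from 0.0 (shut) to 1.0 (fully open); "grasp_force": force on a finger pad.
Only numpy, scipy, OpenCV 4.12 (cv2) and the standard library are available. Lean on these libraries where they do the work, as an engineer would, in place of code of your own. Each camera call takes 0.05 s, during which the arm holds its last target. There are 200 camera calls.

## Working session

There is one attempt and no reset: what is moved stays moved. The work goes in short steps, Python scripts to look and compute and a tool call to move; the robot and the scene stay as the last step left them, time stands still between calls to the robot, and variables do not carry over. Pictures are saved under pics/ and viewed, at most 10 in all, crops included, and the job is handed in when it is done.

Besides the shell and the picture viewer there is one more tool, called after ">>>" as a command line: name --argument value ..., lists and objects as JSON in quotes. play_rows: Moves the arm, as the interface text tells. Its arguments: {"type":"object","properties":{"steps":{"type":"array"},"claw":{"type":"number"}},"required":["steps"]}

```bash
ls; mkdir -p pics; cat > h.py <<'E'
import numpy as np, cv2, json
from scipy.spatial.transform import Rotation as R
from plant import manip, vision, order
def q2m(q): return R.from_quat([q[1],q[2],q[3],q[0]]).as_matrix()
def campose(name, st=None):
    c=vision.camera_info(name)
    if 'T_tool_cam' in c:
        st=st or manip.state(); T=np.array(c['T_tool_cam']); M=q2m(st['tool_rot'])
        return np.array(c['K']),c['k1'],np.array(st['tool_pos'])+M@T[:3,3],M@T[:3,:3]
    return np.array(c['K']),c['k1'],np.array(c['eye']),q2m(c['orientation'])
def rays(K,k1,uv):
    d=(np.atleast_2d(uv).astype(float)-[K[0,2],K[1,2]])/[K[0,0],K[1,1]]
    s=d.copy()
    for _ in range(10): s=d/(1+k1*(s**2).sum(1,keepdims=True))
    return np.c_[s,np.ones(len(s))]
def cloud(name,depth,pose=None):
    K,k1,e,M=pose or campose(name)
    v,u=np.mgrid[:480,:640]
    r=rays(K,k1,np.c_[u.ravel(),v.ravel()])
    return ((r*depth.reshape(-1,1))@M.T+e).reshape(480,640,3)
def proj(pose,P):
    K,k1,e,M=pose; c=(np.atleast_2d(P)-e)@M; s=c[:,:2]/c[:,2:]
    s=s*(1+k1*(s**2).sum(1,keepdims=True)); return s*[K[0,0],K[1,1]]+[K[0,2],K[1,2]]
E
python3 - <<'E'
from h import *
for n in ['scene','top','wrist']:
    p=campose(n); im,d=vision.grab_frame(n); cv2.imwrite(f'pics/{n}0.png',im); np.savez(f'{n}0.npz',im=im,d=d)
    print(n,p[0].round(1).tolist(),p[1],p[2].round(3),p[3].round(3).tolist())
s=manip.state(); print(s)
E
```

```text
pics
scene [[452.3, 0.0, 317.5], [0.0, 452.3, 241.8], [0.0, 0.0, 1.0]] -0.04959081789235951 [ 0.188 -0.756  0.574] [[0.902, -0.219, 0.372], [-0.431, -0.413, 0.802], [-0.022, -0.884, -0.467]]
top [[494.0, 0.0, 323.9], [0.0, 494.0, 246.4], [0.0, 0.0, 1.0]] -0.003813172628810865 [0.41  0.051 1.291] [[-0.018, -0.993, 0.12], [-1.0, 0.017, -0.009], [0.007, -0.12, -0.993]]
wrist [[341.9, 0.0, 324.2], [0.0, 341.9, 239.9], [0.0, 0.0, 1.0]] -0.020950435043372545 [0.133 0.614 0.372] [[0.316, 0.915, 0.253], [0.949, -0.303, -0.087], [-0.003, 0.267, -0.964]]
{'time': 0.15, 'joint_pos': array([ 1.13098620e+00,  5.32434793e-02,  1.61398105e+00, -3.58691848e-06,
        1.47598816e+00, -1.18998151e-01]), 'joint_vel': array([-0.00175787, -0.00353592, -0.00288287,  0.00031525,  0.00018638,
       -0.00050952]), 'joint_efforts': array([ 6.65961034e-04, -3.94235301e+01, -3.70725095e+01, -2.85455951e-05,
        4.61808027e-03, -9.76920262e-06]), 'tool_pos': array([0.19687757, 0.59267118, 0.23032024]), 'tool_rot': array([-2.21672610e-04,  1.59718776e-01,  9.87162224e-01, -7.79096031e-04]), 'contact_force': array([ 0.0140229 , -0.40517229, -0.1575558 ]), 'ft_torque': array([ 0.00919271, -0.01137424, -0.00669612]), 'grasp_force': 0.0, 'gripper_width': 0.9997306359871554}
```

View pics/scene0.png

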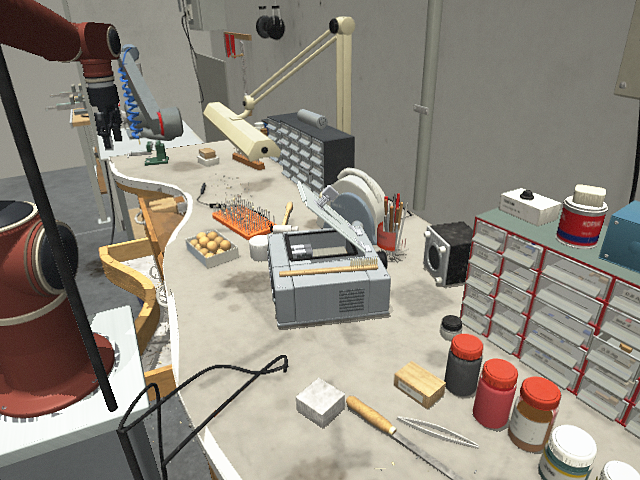

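View pics/top0.png

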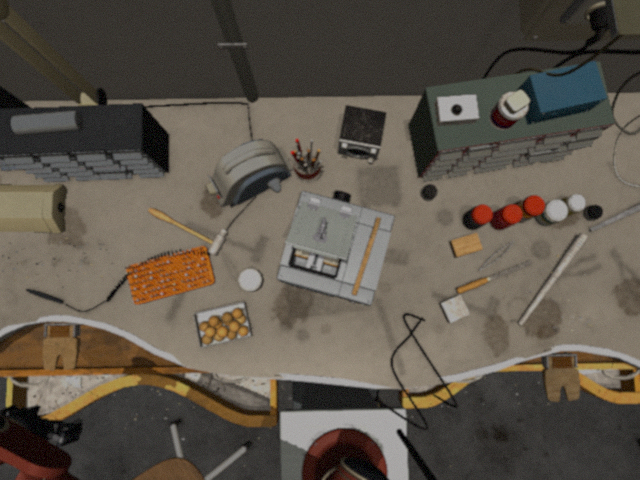

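The extractor is at about (336,247) in the top view, yawed slightly. Its hatch stands open at (325,225) with the stud on it at (322,230), and the robot side is at the bottom of the picture. Next I measure the casing and hatch from depth.

```bash
python3 - <<'E'
from h import *
z=np.load('top0.npz'); P=cloud('top',z['d'])
c=P[247,345]; print('c',c)
X=P.reshape(-1,3); X=X[np.abs(X[:,:2]-P[247,336,:2]).max(1)<0.25]
# table height
t=X[(X[:,2]<0.02)]; print('table',np.median(t[:,2]))
m=((P[...,2]>0.08)&(P[...,2]<0.3)&(np.abs(P[...,:2]-P[247,336,:2]).max(-1)<0.17))
n,l,s,_=cv2.connectedComponentsWithStats(m.astype(np.uint8)); k=1+np.argmax(s[1:,4]); mm=l==k
Q=P[mm]; top=Q[(Q[:,2]<0.11)]
print('topz',np.percentile(top[:,2],[10,50,90]))
rect=cv2.minAreaRect(top[:,:2].astype(np.float32)); print(rect)
hp=Q[Q[:,2]>0.115]; print(len(hp),hp.min(0),hp.max(0))
np.savez('fit.npz',hp=hp)
# ransac plane
rng=np.random.default_rng(0);best=0
for _ in range(400):
    a=hp[rng.choice(len(hp),3,False)]; nn=np.cross(a[1]-a[0],a[2]-a[0]); nn/=np.linalg.norm(nn)+1e-12
    i=np.abs((hp-a[0])@nn)<0.003
    if i.sum()>best: best=i.sum(); I=i
c=hp[I].mean(0); nn=np.linalg.svd(hp[I]-c)[2][2]; nn*=np.sign(nn[2]); print('plane',best,c,nn,'tilt deg',np.degrees(np.arccos(nn[2])),'yaw',np.degrees(np.arctan2(-nn[1],-nn[0])))
h=(hp-c)@nn; st=hp[h>0.02]; print('stud',len(st),st.mean(0),h.max())
cv2.imwrite('pics/topcrop.png',cv2.resize(z['im'][180:310,260:410],None,fx=5,fy=4.6,interpolation=cv2.INTER_CUBIC))
E
```

```text
c [ 0.53976432 -0.00585383  0.19923294]
table -0.0006016270329978202
topz [0.09101976 0.09490724 0.10131832]
((0.553947925567627, 0.012034788727760315), (0.2401302456855774, 0.23107880353927612), 73.52970886230469)
2634 [ 0.51074517 -0.09562331  0.11507247] [0.65383897 0.12625354 0.23713901]
plane 2354 [0.57864299 0.04615636 0.17469319] [ 0.67554388 -0.19999665  0.70967725] tilt deg 44.7913380834154 yaw 163.50846562534267
stud 87 [0.58350803 0.04486981 0.22296575] 0.0504879537224504
```

View pics/wrist0.png

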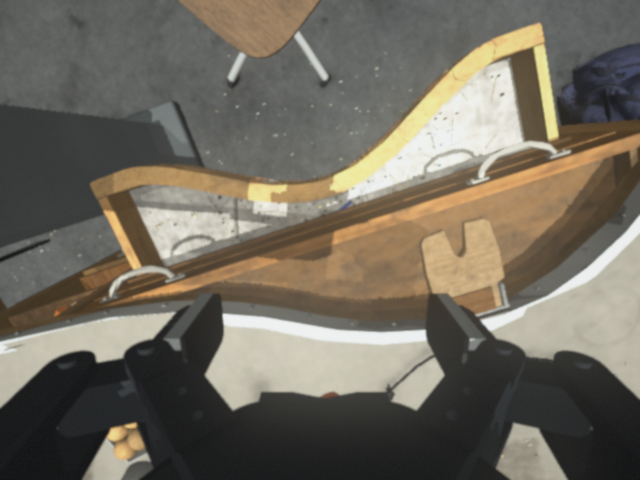

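The wrist view shows only the table edge and the fingers. The tool is nearly aligned with the extractor, and the hatch is open about 45°. Next step: plan an arc that pushes the hatch shut with closed fingers, to the left of the stud.

```bash
cat >> h.py <<'E'
YAW=np.radians(-16.5); EX=np.array([np.cos(YAW),np.sin(YAW),0]); EY=np.array([-np.sin(YAW),np.cos(YAW),0]); EZ=np.array([0,0,1.])
C=np.array([.554,.012,0]); HINGE=C+.085*EX+.04*EY+.102*EZ
def shift(P,st=None):
    st=st or manip.state(); return (q2m(st['tool_rot']).T@(np.atleast_2d(P)-st['tool_pos']).T).T*1000
def arc(th,r=.150,lat=.045,h=.002):
    th=np.radians(th); return HINGE+lat*EY+(-r*np.cos(th)+h*np.sin(th))*EX+(r*np.sin(th)+h*np.cos(th))*EZ
E
python3 - <<'E'
from h import *
s=manip.state()
A=arc(52); print(A); print('over start',shift(A+[0,0,.08]),shift(A))
M=q2m(s['tool_rot']); print(M.round(3).tolist())
T=q2m(s['tool_rot'])
for th in [52,48,44,40,36,32,28,24,20,16,12,8,4,2,1,0]: print(th,((arc(th)-A)@T*1000).round(1), arc(th).round(4))
E
```

```text
[0.57260585 0.09513935 0.22143294]
over start [[-513.43530113 -353.78070112  -70.64048184]] [[-513.45040362 -353.6519812     9.35941318]]
[[-0.949, 0.315, -0.001], [0.315, 0.949, -0.001], [0.0, -0.002, -1.0]]
52 [0. 0. 0.] [0.5726 0.0951 0.2214]
48 [ 8.1 -0.3  6.6] [0.5648 0.0974 0.2148]
44 [15.7 -0.5 13.8] [0.5575 0.0996 0.2076]
40 [22.8 -0.7 21.5] [0.5507 0.1016 0.2   ]
36 [29.4 -0.9 29.7] [0.5444 0.1035 0.1918]
32 [35.3 -1.1 38.3] [0.5387 0.1052 0.1832]
28 [40.7 -1.3 47.3] [0.5336 0.1067 0.1742]
24 [45.4 -1.4 56.6] [0.529  0.108  0.1648]
20 [49.5 -1.5 66.3] [0.5251 0.1092 0.1552]
16 [52.8 -1.6 76.2] [0.5219 0.1102 0.1453]
12 [55.5 -1.7 86.3] [0.5194 0.1109 0.1351]
8 [57.4 -1.7 96.6] [0.5175 0.1115 0.1249]
4 [ 58.7  -1.8 107. ] [0.5163 0.1118 0.1145]
2 [ 59.   -1.8 112.2] [0.516  0.1119 0.1092]
1 [ 59.1  -1.8 114.8] [0.5159 0.1119 0.1066]
0 [ 59.2  -1.8 117.4] [0.5158 0.112  0.104 ]
```

>>> play_rows --claw -1 --steps '[[[0, 0, -40, 0, 0, 0], [0, 0, -75, 0, 0, 0], [-30, -20, -75, 0, 0, -1.9], [-60, -40, -75, 0, 0, -1.9], [-90, -62, -75, 0, 0, -1.9], [-125, -86, -75, 0, 0, -1.9], [-155, -107, -75, 0, 0, -1.9], [-190, -131, -75, 0, 0, -1.9], [-220, -152, -75, 0, 0, -1.9], [-250, -172, -75, 0, 0, -1.9], [-285, -196, -75, 0, 0, -1.9], [-300, -207, -75, 0, 0, -1.9]]]'

```text
time: 1.15
tool_pos: [0.4183, 0.2988, 0.306]
tool_rot: [0.0, 0.145, 0.989, -0.001]
contact_force: [0.4, -0.1, -0.6]
gripper_width: -0.001
grasp_force: 0.0
```

```bash
python3 - <<'E'
from h import *
s=manip.state(); A=arc(52); print(s['time'],s['tool_pos'],s['contact_force'],s['joint_pos'].round(2),shift(A+[0,0,.06]))
E
```

```text
1.15 [0.41828787 0.29884793 0.3059823 ] [ 0.44026122 -0.05697201 -0.59980314] [ 0.48 -0.25  1.77 -0.    1.62 -0.8 ] [[-206.22642935 -150.8749009    24.9262342 ]]
```

>>> play_rows --steps '[[[-30, -22, 0, 0, 0, 0], [-60, -44, 0, 0, 0, 0], [-90, -66, 0, 0, 0, 0], [-120, -88, 0, 0, 0, 0], [-150, -110, 0, 0, 0, 0], [-180, -132, 0, 0, 0, 0], [-206, -151, 0, 0, 0, 0], [-206, -151, 0, 0, 0, 0]]]'

```text
time: 1.82
tool_pos: [0.5733, 0.0944, 0.3052]
tool_rot: [-0.0, 0.146, 0.989, -0.001]
contact_force: [-0.8, 0.7, 0.3]
gripper_width: 0.005
grasp_force: 0.0
```

```bash
python3 - <<'E'
from h import *
s=manip.state(); A=arc(52); print(s['time'],s['tool_pos'],s['contact_force'],shift(A))
im,d=vision.grab_frame('wrist'); cv2.imwrite('pics/w1.png',im)
E
```

```text
1.8167 [0.57334089 0.09436147 0.30521047] [-0.81278622  0.72329704  0.28144579] [[ 0.93096043  0.70964542 83.77619227]]
```

View pics/w1.png

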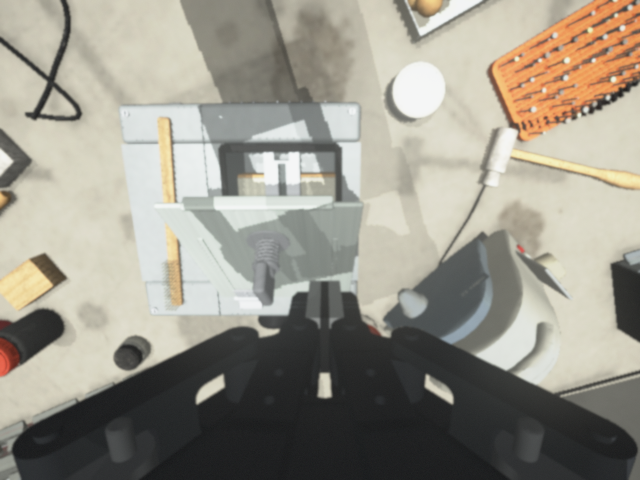

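The wrist view shows the hatch at 45° with the spring stud at (262,265) and the slotted bridge at (282,170). The fingers clear the stud on the right. Next is to lower and follow the arc.

>>> play_rows --steps '[[[1, 1, 30, 0, 0, 0], [1, 1, 60, 0, 0, 0], [1, 1, 78, 0, 0, 0], [5, 0, 87, 0, 0, 0], [9, 0, 91, 0, 0, 0], [17, 0, 98, 0, 0, 0], [24, 0, 105, 0, 0, 0], [30, 0, 114, 0, 0, 0], [36, 0, 122, 0, 0, 0], [42, 0, 131, 0, 0, 0], [46, 0, 141, 0, 0, 0], [50, -1, 150, 0, 0, 0]]]'

```text
time: 2.87
tool_pos: [0.5222, 0.1124, 0.1553]
tool_rot: [-0.0, 0.143, 0.99, 0.0]
contact_force: [1.0, 0.6, 0.9]
gripper_width: -0.001
grasp_force: 0.5
```

```bash
python3 - <<'E'
from h import *
s=manip.state(); print(s['time'],s['tool_pos'],s['contact_force'])
for t in [16,12,8,5,4,3,2,1,0]: print(t,shift(arc(t),s).round(1))
im,d=vision.grab_frame('scene'); cv2.imwrite('pics/s2.png',cv2.resize(im[150:340,220:440],None,fx=3,fy=3))
E
```

```text
2.8667 [0.52224336 0.11240045 0.15525818] [1.02134753 0.58156516 0.93603981]
16 [[-0.3 -2.2 10. ]]
12 [[ 2.3 -2.3 20.1]]
8 [[ 4.3 -2.3 30.4]]
5 [[ 5.3 -2.3 38.2]]
4 [[ 5.5 -2.3 40.8]]
3 [[ 5.7 -2.3 43.4]]
2 [[ 5.9 -2.3 46. ]]
1 [[ 6.  -2.3 48.6]]
0 [[ 6.  -2.3 51.3]]
```

View pics/s2.png

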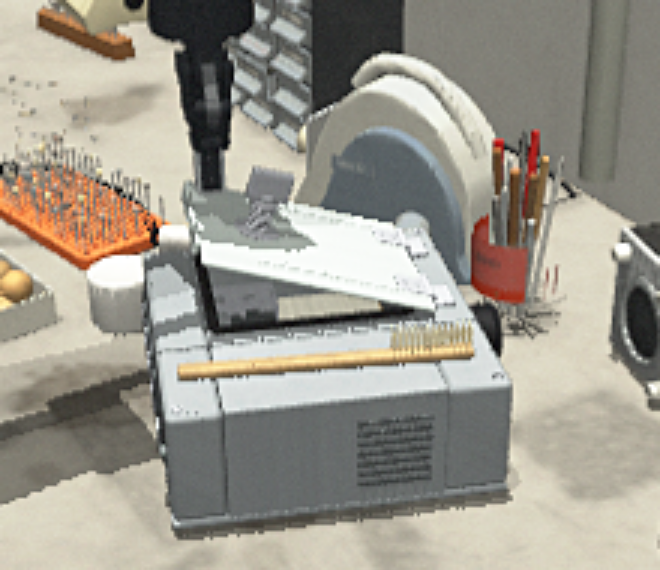

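The hatch is following and is now at about 20°. I keep pressing it down, more gently near the gasket.

>>> play_rows --steps '[[[0, -2, 8, 0, 0, 0], [2, -2, 16, 0, 0, 0], [3, -2, 24, 0, 0, 0], [4, -2, 31, 0, 0, 0], [5, -2, 37, 0, 0, 0], [6, -2, 41, 0, 0, 0], [6, -2, 43, 0, 0, 0], [6, -2, 44, 0, 0, 0], [6, -2, 45, 0, 0, 0], [6, -2, 46, 0, 0, 0], [6, -2, 46, 0, 0, 0]]]'

```text
time: 3.83
tool_pos: [0.5168, 0.1119, 0.1104]
tool_rot: [0.0, 0.143, 0.99, 0.0]
contact_force: [0.6, 0.8, 0.7]
gripper_width: -0.001
grasp_force: 0.0
```

>>> play_rows --steps '[[[0, 0, 1, 0, 0, 0], [0, 0, 2, 0, 0, 0], [0, 0, 2, 0, 0, 0]]]'

```text
time: 4.08
tool_pos: [0.5167, 0.1119, 0.1083]
tool_rot: [0.0, 0.143, 0.99, 0.0]
contact_force: [0.2, 0.2, 0.2]
gripper_width: 0.002
grasp_force: 0.1
```

>>> play_rows --steps '[[[0, 0, 1, 0, 0, 0], [0, 0, 2, 0, 0, 0], [0, 0, 2, 0, 0, 0]]]'

```text
time: 4.33
tool_pos: [0.5168, 0.1119, 0.1065]
tool_rot: [0.0, 0.143, 0.99, 0.0]
contact_force: [-1.0, 0.5, 2.8]
gripper_width: 0.003
grasp_force: 1.2
```

```bash
python3 - <<'E'
from h import *
s=manip.state(); print(s['time'],s['tool_pos'],s['contact_force'])
im,d=vision.grab_frame('top'); np.savez('top2.npz',im=im,d=d); P=cloud('top',d)
E_=(P-HINGE); a=-(E_@EX); b=E_@EY; m=(a>.02)&(a<.16)&(np.abs(b)<.065)&(P[...,2]<.14)&(P[...,2]>.095)&((a<.09)|(b<-.02))
q=np.c_[a[m],b[m],np.ones(m.sum())]; z=P[m][:,2]
for _ in range(4):
    c=np.linalg.lstsq(q,z,rcond=None)[0]; k=np.abs(z-q@c)<.004; q,z=q[k],z[k]
print(len(z),c,'deg',np.degrees(c[0]))
E
```

```text
4.3333 [0.51675267 0.11185583 0.10654267] [-0.99851489  0.49061075  2.83851597]
1579 [0.01610207 0.00028385 0.10368775] deg 0.9225806622921112
```

```bash
cat >> h.py <<'E'
STUD=HINGE-.125*EX; STUD[2]=.1045
E
python3 - <<'E'
from h import *
s=manip.state(); print('stud',STUD, shift(STUD+.04*EX+[0,0,.135],s), s['joint_pos'].round(2))
E
```

```text
stud [0.52700782 0.0617134  0.1045    ] [[ -64.0750831   -45.17057481 -132.95497067]] [ 0.07 -0.07  1.95  0.    1.26 -1.21]
```

>>> play_rows --claw 1 --steps '[[[0, 0, -30, 0, 0, 0], [0, 0, -65, 0, 0, 0], [0, 0, -100, 0, 0, 0], [-20, -15, -130, 0, 0, 0], [-40, -30, -133, 0, 0, 0], [-64, -45, -133, 0, 0, 0], [-64, -45, -133, 0, 0, 0], [-64, -45, -133, 0, 0, 0]]]'

```text
time: 5.05
tool_pos: [0.5654, 0.0497, 0.2387]
tool_rot: [-0.001, 0.144, 0.99, 0.0]
contact_force: [-0.4, 0.4, -0.6]
gripper_width: 0.999
grasp_force: 0.0
```

```bash
python3 - <<'E'
from h import *
s=manip.state(); p=campose('wrist',s); im,d=vision.grab_frame('wrist'); np.savez('w3.npz',im=im,d=d)
P=cloud('wrist',d,p); print(s['time'],s['tool_pos'],s['contact_force'],s['gripper_width'])
E_=(P-HINGE); a=-(E_@EX); b=E_@EY
m=(a>.01)&(a<.165)&(np.abs(b)<.065)&(np.abs(P[...,2]-.106)<.006)
c=np.linalg.lstsq(np.c_[a[m],b[m],np.ones(m.sum())],P[m][:,2],rcond=None)[0]; print('hatch',m.sum(),c,np.degrees(c[0]))
w=(np.hypot(a-.125,b)<.03)&(P[...,2]>.142)&(P[...,2]<.165)
print(w.sum(),np.percentile(P[w][:,2],[5,50,95]))
r=cv2.minAreaRect(P[w][:,:2].astype(np.float32)); print(r,'stud exp',STUD)
v=np.argwhere(w); print(v.min(0),v.max(0))
y,x=v.mean(0).astype(int); cv2.imwrite('pics/w3.png',cv2.resize(im[max(0,y-90):y+90,max(0,x-120):x+120],None,fx=3,fy=3))
E
```

```text
5.05 [0.56544971 0.04971745 0.23867661] [-0.39383855  0.36998598 -0.58532717] 0.998792314644638
hatch 27755 [ 0.01599937 -0.00130357  0.10383008] 0.9166962423048196
619 [0.1508692  0.15315386 0.15446968]
((0.5284882187843323, 0.060875989496707916), (0.008968320675194263, 0.031571198254823685), 77.85103607177734) stud exp [0.52700782 0.0617134  0.1045    ]
[166 318] [213 333]
```

View pics/w3.png

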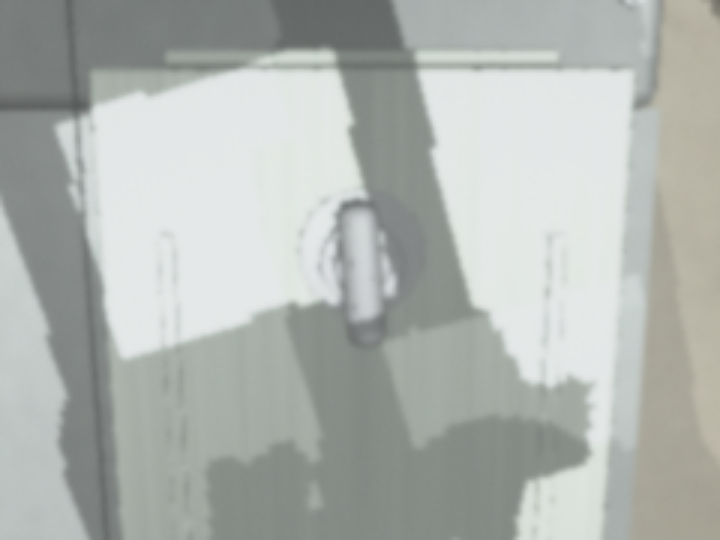

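The wrist view shows the hatch nearly shut, with the wing at crop (365,270) rotated a few degrees. I measure its angle relative to the hatch more carefully.

```bash
python3 - <<'E'
from h import *
z=np.load('w3.npz'); s=manip.state(); p=campose('wrist',s); P=cloud('wrist',z['d'],p)
E_=(P-HINGE); a=-(E_@EX); b=E_@EY
h=P[...,2]
w=(np.hypot(a-.125,b)<.025)&(h>.150)&(h<.158); q=P[w][:,:2]; u=np.linalg.svd(q-q.mean(0))[2][0]; print('wing',w.sum(),np.degrees(np.arctan(u[1]/u[0])),q.mean(0))
# wing edges in image -> plane z=.154
K,k1,e,M=p
g=cv2.cvtColor(z['im'],6)
ys=np.unique(np.argwhere(w)[:,0])
C_=[]
for y in ys[4:-4]:
    xs=np.where(w[y])[0]; C_.append([(xs.min()+xs.max())/2,y])
r=rays(K,k1,C_)@M.T; X=e+r*((.154-e[2])/r[:,2:]); f=np.polyfit(X[:,0],X[:,1],1); print('centerline yaw',np.degrees(np.arctan(f[0])))
# lip
l=(h>.109)&(h<.118)&(a>.155)&(a<.18)&(np.abs(b)<.06); f=np.polyfit(P[l][:,1],P[l][:,0],1); print('lip',l.sum(),'yaw',-np.degrees(np.arctan(f[0])),np.median(a[l]))
# hatch side edges: casing at .095 vs hatch ~.105
E_l=[];E_r=[]
pl=(np.abs(h-(.1038+.016*a))<.003)&(np.abs(b)<.09)
for a0 in np.arange(.03,.155,.005):
    k=pl&(np.abs(a-a0)<.0025)
    if k.sum()>50: E_l.append([a0,b[k].max()]);E_r.append([a0,b[k].min()])
E_l=np.array(E_l);E_r=np.array(E_r)
for E in (E_l,E_r): print(np.degrees(np.polyfit(E[:,0],E[:,1],1)[0]),np.median(E[:,1]), E[::5,1].round(4))
E
```

```text
wing 603 -12.011651688884195 [0.52742569 0.06169047]
centerline yaw -12.173790433224273
lip 635 yaw -16.34121826406346 0.17308771019048413
-0.23539536587053894 0.06977627621842057 [0.0702 0.0702 0.0701 0.07   0.0701]
-0.24413246704783897 -0.0696648920947327 [-0.0689 -0.069  -0.0699 -0.0699 -0.07  ]
```

```bash
python3 - <<'E'
from h import *
s=manip.state(); print(shift([[.5274,.0617,.18],[.5274,.0617,.133]],s).round(1), 2*np.degrees(np.arctan2(s['tool_rot'][2],s['tool_rot'][1])))
E
```

```text
[[3.900e+01 1.000e-01 5.840e+01]
 [3.890e+01 1.000e-01 1.054e+02]] 163.4738483454202
```

>>> play_rows --steps '[[[20, 0, 10, 0, 0, -2.2], [39, 0, 30, 0, 0, -4.4], [39, 0, 58, 0, 0, -4.4], [39, 0, 80, 0, 0, -4.4], [39, 0, 95, 0, 0, -4.4], [39, 0, 102, 0, 0, -4.4], [39, 0, 105, 0, 0, -4.4], [39, 0, 105, 0, 0, -4.4]]]'

```text
time: 5.77
tool_pos: [0.5273, 0.0621, 0.1338]
tool_rot: [-0.001, 0.105, 0.994, 0.0]
contact_force: [-0.2, 0.5, -1.1]
gripper_width: 0.998
grasp_force: 0.0
```

>>> play_rows --claw -1 --steps '[[[0, 0, 0, 0, 0, 0], [0, 0, 0, 0, 0, 0], [0, 0, 0, 0, 0, 0], [0, 0, 0, 0, 0, 0], [0, 0, 0, 0, 0, 0], [0, 0, 0, 0, 0, 0], [0, 0, 0, 0, 0, 0], [0, 0, 0, 0, 0, 0], [0, 0, 0, 0, 0, 0], [0, 0, 0, 0, 0, 0]]]'

```text
time: 6.6
tool_pos: [0.528, 0.0616, 0.1347]
tool_rot: [0.0, 0.105, 0.994, 0.0]
contact_force: [-0.4, 0.4, 2.0]
gripper_width: 0.086
grasp_force: 60.5
```

```bash
python3 - <<'E'
from h import *
s=manip.state(); print({k:s[k] for k in ['time','tool_pos','tool_rot','contact_force','ft_torque','gripper_width','grasp_force','joint_pos']},2*np.degrees(np.arctan2(s['tool_rot'][2],s['tool_rot'][1])))
E
```

```text
{'time': 6.6, 'tool_pos': array([0.52801504, 0.06159515, 0.13466832]), 'tool_rot': array([2.03282361e-04, 1.05242537e-01, 9.94446563e-01, 1.32621152e-05]), 'contact_force': array([-0.41421546,  0.40619872,  2.00313531]), 'ft_torque': array([ 0.03781745,  0.09981112, -0.04334723]), 'gripper_width': 0.08626592952601536, 'grasp_force': 60.46974062919617, 'joint_pos': array([-2.39042035e-02, -9.13147653e-02,  1.92065661e+00, -6.90610803e-06,
        1.31184343e+00, -1.38382318e+00])} 167.91771909473167
```

>>> play_rows --steps '[[[0, 0, 0, 0, 0, 2], [0, 0, 0, 0, 0, 4.3], [0, 0, 0, 0, 0, 4.3], [0, 0, 0, 0, 0, 4.3]]]'

```text
time: 6.93
tool_pos: [0.528, 0.0617, 0.1346]
tool_rot: [0.0, 0.142, 0.99, 0.0]
contact_force: [-0.6, -0.3, 2.9]
gripper_width: 0.089
grasp_force: 60.6
```

>>> play_rows --steps '[[[0, 0, 1, 0, 0, 0], [0, 0, 2, 0, 0, 0], [0, 0, 3, 0, 0, 0], [0, 0, 4, 0, 0, 0], [0, 0, 4, 0, 0, 0], [0, 0, 4, 0, 0, 0]]]'

```text
time: 7.43
tool_pos: [0.528, 0.0617, 0.131]
tool_rot: [0.0, 0.142, 0.99, 0.0]
contact_force: [-3.1, 0.7, 6.6]
gripper_width: 0.089
grasp_force: 61.1
```

>>> play_rows --steps '[[[0, 0, 1, 0, 0, 0], [0, 0, 2, 0, 0, 0], [0, 0, 3, 0, 0, 0], [0, 0, 3, 0, 0, 0], [0, 0, 3, 0, 0, 0]]]'

```text
time: 7.85
tool_pos: [0.5279, 0.0617, 0.1281]
tool_rot: [-0.0, 0.142, 0.99, 0.0]
contact_force: [-4.1, 0.7, 7.2]
gripper_width: 0.088
grasp_force: 61.3
```

>>> play_rows --steps '[[[0, 0, 1, 0, 0, 0], [0, 0, 2, 0, 0, 0], [0, 0, 3, 0, 0, 0], [0, 0, 3, 0, 0, 0], [0, 0, 3, 0, 0, 0]]]'

```text
time: 8.27
tool_pos: [0.5278, 0.0617, 0.1253]
tool_rot: [-0.0, 0.142, 0.99, 0.0]
contact_force: [-4.2, 1.4, 10.2]
gripper_width: 0.09
grasp_force: 61.4
```

>>> play_rows --steps '[[[0, 0, 1, 0, 0, 0], [0, 0, 2, 0, 0, 0], [0, 0, 2, 0, 0, 0], [0, 0, 2, 0, 0, 0]]]'

```text
time: 8.6
tool_pos: [0.5278, 0.0617, 0.1235]
tool_rot: [-0.0, 0.142, 0.99, 0.0]
contact_force: [-5.2, 0.9, 9.0]
gripper_width: 0.09
grasp_force: 61.5
```

>>> play_rows --steps '[[[0, 0, 1, 0, 0, 0], [0, 0, 2, 0, 0, 0], [0, 0, 2, 0, 0, 0], [0, 0, 2, 0, 0, 0]]]'

```text
time: 8.93
tool_pos: [0.5278, 0.0617, 0.1216]
tool_rot: [-0.0, 0.142, 0.99, -0.0]
contact_force: [-6.1, 0.3, 9.8]
gripper_width: 0.089
grasp_force: 61.7
```

>>> play_rows --steps '[[[0, 0, 1, 0, 0, 0], [0, 0, 1, 0, 0, 0], [0, 0, 1, 0, 0, 0]]]'

```text
time: 9.18
tool_pos: [0.5279, 0.0617, 0.1207]
tool_rot: [-0.0, 0.142, 0.99, -0.0]
contact_force: [-5.5, -0.1, 11.1]
gripper_width: 0.087
grasp_force: 61.7
```

>>> play_rows --steps '[[[0, 0, 1, 0, 0, 0], [0, 0, 1, 0, 0, 0], [0, 0, 1, 0, 0, 0]]]'

```text
time: 9.43
tool_pos: [0.5278, 0.0617, 0.1198]
tool_rot: [-0.0, 0.142, 0.99, -0.0]
contact_force: [-6.0, 1.1, 10.9]
gripper_width: 0.092
grasp_force: 61.8
```

>>> play_rows --steps '[[[0.5, 0, 0, 0, 0, 0], [0.5, 0, 1, 0, 0, 0], [0.5, 0, 1, 0, 0, 0], [0.5, 0, 1, 0, 0, 0]]]'

```text
time: 9.77
tool_pos: [0.5278, 0.0617, 0.1191]
tool_rot: [0.0, 0.142, 0.99, -0.0]
contact_force: [-6.6, 0.5, 11.0]
gripper_width: 0.089
grasp_force: 61.8
```

>>> play_rows --steps '[[[0, 0, 1, 0, 0, 0], [0, 0, 1, 0, 0, 0], [0, 0, 1, 0, 0, 0]]]'

```text
time: 10.02
tool_pos: [0.5278, 0.0618, 0.1182]
tool_rot: [0.0, 0.142, 0.99, -0.0]
contact_force: [-7.2, 0.8, 11.3]
gripper_width: 0.087
grasp_force: 61.9
```

>>> play_rows --steps '[[[0.5, 0, 0, 0, 0, 0], [1, 0, 1, 0, 0, 0], [1, 0, 1, 0, 0, 0], [1, 0, 1, 0, 0, 0]]]'

```text
time: 10.35
tool_pos: [0.5277, 0.0618, 0.1178]
tool_rot: [0.002, 0.142, 0.99, -0.0]
contact_force: [-4.2, -1.2, 12.0]
gripper_width: 0.089
grasp_force: 61.9
```

>>> play_rows --steps '[[[0, 0, 1, 0, 0, 0], [0, 0, 1, 0, 0, 0], [0, 0, 1, 0, 0, 0]]]'

```text
time: 10.6
tool_pos: [0.5278, 0.0618, 0.1169]
tool_rot: [0.002, 0.142, 0.99, -0.0]
contact_force: [-3.4, -0.1, 11.9]
gripper_width: 0.092
grasp_force: 62.0
```

>>> play_rows --steps '[[[0, 0, 1, 0, 0, 0], [0, 0, 1, 0, 0, 0], [0, 0, 1, 0, 0, 0]]]'

```text
time: 10.85
tool_pos: [0.5278, 0.0618, 0.1162]
tool_rot: [0.002, 0.142, 0.99, -0.0]
contact_force: [-5.0, -1.0, 13.7]
gripper_width: 0.09
grasp_force: 62.3
```

>>> play_rows --steps '[[[0, 0, 1, 0, 0, 0], [0, 0, 1, 0, 0, 0], [0, 0, 1, 0, 0, 0]]]'

```text
time: 11.1
tool_pos: [0.5278, 0.0618, 0.1161]
tool_rot: [0.001, 0.142, 0.99, -0.0]
contact_force: [-7.7, -0.3, 18.4]
gripper_width: 0.087
grasp_force: 62.9
```

It bottomed at z = 0.116, where the force rises with no further travel. I ease back slightly and start the turn.

>>> play_rows --steps '[[[0, 0, -0.4, 0, 0, 3], [0, 0, -0.4, 0, 0, 7], [0, 0, -0.4, 0, 0, 11], [0, 0, -0.4, 0, 0, 15], [0, 0, -0.4, 0, 0, 15]]]'

```text
time: 11.52
tool_pos: [0.5279, 0.0619, 0.1162]
tool_rot: [0.002, 0.271, 0.963, 0.0]
contact_force: [-6.3, 0.4, 15.1]
gripper_width: 0.09
grasp_force: 62.5
```

```bash
python3 - <<'E'
from h import *
s=manip.state(); print(s['tool_pos'],s['contact_force'],s['ft_torque'],s['gripper_width'],s['grasp_force'],2*np.degrees(np.arctan2(s['tool_rot'][2],s['tool_rot'][1])))
E
```

```text
[0.52790204 0.06194367 0.11615356] [-6.25389127  0.35505375 15.13883604] [-0.1061342   0.82902357 -0.04711459] 0.0902149814532786 62.54687547683716 148.53261023069888
```

>>> play_rows --steps '[[[0, 0, 0, 0, 0, 5], [0, 0, 0, 0, 0, 10], [0, 0, 0, 0, 0, 15], [0, 0, 0, 0, 0, 20], [0, 0, 0, 0, 0, 25], [0, 0, 0, 0, 0, 30], [0, 0, 0, 0, 0, 35], [0, 0, 0, 0, 0, 40], [0, 0, 0, 0, 0, 40]]]'

```text
time: 12.27
tool_pos: [0.5283, 0.0623, 0.1161]
tool_rot: [0.002, 0.584, 0.812, 0.001]
contact_force: [-3.4, 2.0, 14.7]
gripper_width: 0.086
grasp_force: 62.4
```

```bash
python3 - <<'E'
from h import *
s=manip.state(); print(s['tool_pos'],s['contact_force'],s['ft_torque'],s['gripper_width'],s['grasp_force'],2*np.degrees(np.arctan2(s['tool_rot'][2],s['tool_rot'][1])))
E
```

```text
[0.52826997 0.06227787 0.1161425 ] [-3.41142597  1.97994793 14.71818865] [-1.44679379e-02  6.43643903e-01  4.81461391e-05] 0.08636860107207069 62.38839268684387 108.50525609407855
```

>>> play_rows --steps '[[[0, 0, 0, 0, 0, 5], [0, 0, 0, 0, 0, 10], [0, 0, 0, 0, 0, 15], [0, 0, 0, 0, 0, 20], [0, 0, 0, 0, 0, 25], [0, 0, 0, 0, 0, 30], [0, 0, 0, 0, 0, 33], [0, 0, 0, 0, 0, 35], [0, 0, 0, 0, 0, 35]]]'

```text
time: 13.02
tool_pos: [0.5287, 0.0623, 0.1162]
tool_rot: [0.002, 0.801, 0.599, 0.002]
contact_force: [-2.0, 2.6, 13.9]
gripper_width: 0.09
grasp_force: 62.2
```

```bash
python3 - <<'E'
from h import *
s=manip.state(); print(s['tool_pos'],s['contact_force'],s['ft_torque'],s['gripper_width'],s['grasp_force'],2*np.degrees(np.arctan2(s['tool_rot'][2],s['tool_rot'][1])))
E
```

```text
[0.52870739 0.06228825 0.11618805] [-1.96276442  2.58291111 13.89076464] [ 0.02159258  0.51440641 -0.05194524] 0.0900862774358063 62.2027587890625 73.6002505476929
```

Turned 90° with no torque. I ease up to let it spring into the catch.

>>> play_rows --steps '[[[0, 0, -1, 0, 0, 0], [0, 0, -2, 0, 0, 0], [0, 0, -3, 0, 0, 0], [0, 0, -4, 0, 0, 0], [0, 0, -4, 0, 0, 0]]]'

```text
time: 13.43
tool_pos: [0.5287, 0.0623, 0.1198]
tool_rot: [0.002, 0.8, 0.599, 0.002]
contact_force: [0.2, 1.6, 11.5]
gripper_width: 0.087
grasp_force: 61.9
```

>>> play_rows --steps '[[[0, 0, -1, 0, 0, 0], [0, 0, -1.5, 0, 0, 0], [0, 0, -1.5, 0, 0, 0]]]'

```text
time: 13.68
tool_pos: [0.5286, 0.0623, 0.1206]
tool_rot: [0.002, 0.8, 0.599, 0.002]
contact_force: [1.5, 1.9, 9.0]
gripper_width: 0.088
grasp_force: 61.3
```

```bash
python3 - <<'E'
from h import *
s=manip.state(); print(s['tool_pos'],s['contact_force'],s['ft_torque'],s['gripper_width'],s['grasp_force'],2*np.degrees(np.arctan2(s['tool_rot'][2],s['tool_rot'][1])))
E
```

```text
[0.52863431 0.06230156 0.12062139] [1.45831963 1.92115075 8.97796715] [ 0.03852445 -0.05390858  0.01334342] 0.0883606684218525 61.31962537765503 73.6621691960408
```

>>> play_rows --steps '[[[0, 0, -0.5, 0, 0, 0], [0, 0, -1, 0, 0, 0], [0, 0, -1, 0, 0, 0]]]'

```text
time: 13.93
tool_pos: [0.5285, 0.0623, 0.1207]
tool_rot: [0.002, 0.8, 0.599, 0.002]
contact_force: [5.0, 2.8, 3.9]
gripper_width: 0.089
grasp_force: 60.8
```

Caught: further lifting changes the force but not the height. Release and rise.

>>> play_rows --claw 0.2 --steps '[[[0, 0, -0.4, 0, 0, 0], [0, 0, -0.4, 0, 0, 0], [0, 0, -0.4, 0, 0, 0], [0, 0, -0.4, 0, 0, 0], [0, 0, -0.4, 0, 0, 0], [0, 0, -0.4, 0, 0, 0], [0, 0, -10, 0, 0, 0], [0, 0, -30, 0, 0, 0], [0, 0, -60, 0, 0, 0], [0, 0, -90, 0, 0, 0], [0, 0, -120, 0, 0, 0], [0, 0, -120, 0, 0, 0]]]'

```text
time: 14.93
tool_pos: [0.5299, 0.062, 0.2481]
tool_rot: [0.004, 0.801, 0.599, 0.005]
contact_force: [1.2, 0.8, 0.4]
gripper_width: 0.6
grasp_force: 0.0
```

```bash
python3 - <<'E'
from h import *
s=manip.state(); p=campose('wrist',s); im,d=vision.grab_frame('wrist'); im2,d2=vision.grab_frame('top')
print(s['time'],s['tool_pos'],s['contact_force'],s['joint_vel'].round(3))
for n,D,pp in (('w',d,p),('t',d2,campose('top'))):
    P=cloud('wrist',D,pp); E_=(P-HINGE); a=-(E_@EX); b=E_@EY; h=P[...,2]
    m=(a>.01)&(a<.165)&(np.abs(b)<.065)&(np.abs(h-.105)<.006)
    if m.sum()>50: c=np.linalg.lstsq(np.c_[a[m],b[m],np.ones(m.sum())],h[m],rcond=None)[0]; print(n,m.sum(),c)
    w=(np.hypot(a-.125,b)<.03)&(h>.130)&(h<.16)
    if w.sum()>9: print(w.sum(),np.percentile(h[w],[50,95]),cv2.minAreaRect(P[w][:,:2].astype(np.float32)))
cv2.imwrite('pics/w4.png',im)
E
```

```text
14.9333 [0.52987784 0.0619733  0.24811517] [1.1949957  0.798746   0.40958019] [-0.001  0.031  0.062 -0.001 -0.058 -0.001]
w 25316 [-0.00186143 -0.00017685  0.10400902]
446 [0.13923599 0.14060535] ((0.5286120772361755, 0.06131944805383682), (0.03153260424733162, 0.00779583677649498), 73.56178283691406)
t 558 [0.00188377 0.00042947 0.10349912]
```

View pics/w4.png

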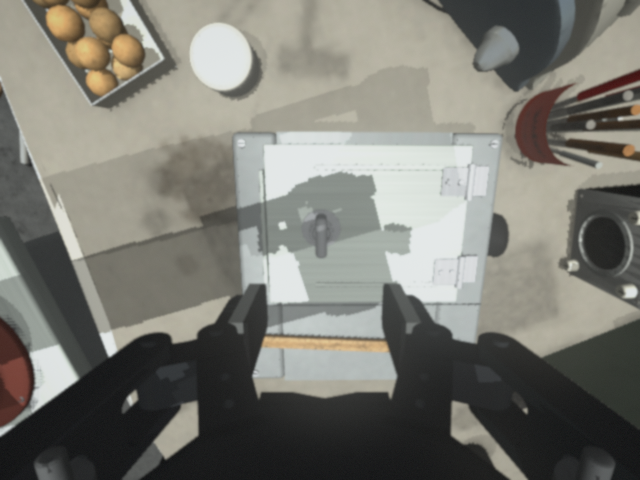

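The wing at (322,236) now stands across the hatch, at 73.6° where 73.7° is ideal. It sits 12 mm lower than before, and the hatch is flat and shut with the brush undisturbed. Handing in.

```bash
python3 -c "
from h import *
print(order.job_done())"
```

```text
the job is handed in; nothing more can be done
None
```

The hatch is shut flat on its gasket, and the stud was pressed until it bottomed, turned 90° clockwise and sprang up into its catch, which held when I let go. The force readings peaked at about 18 N vertical (5 N over the spring). I handed the job in with the gripper clear at about 15 s.

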